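Clamp a relay in a cam fixture and hold the cam at full lift

ROBOT

A 6-joint arm with a two-finger parallel gripper is mounted at the origin on a cart in front of the work surface, level with it; the furniture and walls round the work are solid. World frame = base frame: x ahead of the robot, y to its left, z up, the work surface at z = 0. Lengths are in mm, angles in degrees, forces in N, time in s.
With the tool pointing down it reaches from about 375 to 925 mm from the base axis. Payload 5.7 kg.
Tool frame: the origin (TCP) lies midway between the tips of the shut fingers; the grasp point (between the pads) lies 19 mm behind it; z points along the fingers, y is the line along which they close (so a half turn about z gives the same grasp; the last joint's range is limited). The gripper opens to 88 mm and grips with 3 to 60 N. Pads are 20 mm wide; open, the fingers measure 115 mm over their backs; the gripper's body (75 mm by 178 mm) begins 61 mm behind the grasp point.
Start: joints at [-77.298, 20.558, 86.54, -0, 72.909, -6.595], TCP at [198.265, -566.262, 222.623] pointing down, gripper open.
Joint ranges: [-170.27, 170.27], [-57.76, 135], [12.27, 136.19], [-55.21, 235.2], [11.17, 155.16], [-170.74, 170.74]. Speed limits (degrees/s): [136.94, 136.94, 180, 180, 180, 180].

INTERFACE

Orientations are given as [roll, pitch, yaw] about the fixed x, y, z axes, in that order (R = Rz(yaw) Ry(pitch) Rx(roll)).
In Python, from rig import status, cams, order, spotter gives the robot as it stands. The module is installed in compiled form; this text tells all that it offers.
- The arm moves only by the tool apply_moves, never from a script. Its argument "plan" is a list of rows, each a list of 3 entries, a list of its own where there are three numbers: the finger opening in cm, from 0 to 8.78, then the shift along the tool's x, y, z in cm, then the turn about the tool's z in degrees. In form: [[grip, [tx, ty, tz], spin], ...]. A call has 1 to 10 rows; each row is the pose to reach, as a shift and turn from the pose commanded when the call began, along the tool's axes at that moment; what a row does not reach only later rows make up. A row lasts 1/12 s, in which the tool goes at most 41.7 mm and 7.16 degrees, less where a joint would pass 70% of its speed; a pose out of reach is approached as far as the arm can. A call with a gripper value outside its range is refused whole. The fingers move at their own pace and stop on an object; the grip force is fixed at half the most. Time passes only in rows, so rows that repeat a pose let the fingers close. It gives the time, the measured TCP pose, the force, the opening and the grip force at its end, in the units of the state.
- status.state(): the state, without advancing time (a new reading comes with each control period).
- cams.read_camera(name): name is "scene" or "top"; returns the picture (400x640x3 uint8, red, green, blue); there is no depth.
- cams.camera_info(name): a dict with "intrinsics" (3x3 intrinsics, pixels), "k1" (the pictures are not rectified: a ray, as slopes to the right and down, at radius r is drawn at 1 + k1 r^2 times it, then the intrinsics apply), "rvec" (rotation vector, rad) and "tvec" (3), from world to camera coordinates, as OpenCV has them. Camera axes: x right, y down, z forward; pixel columns grow to the right and rows downward; lengths in mm; the calibration is good to about 2 mm. A picture is of the moment at which its call begins. camera_info takes no time and is no camera call.
- order.sign_off(): hands the job in; it is judged then, once.
Trained networks look in the newest picture that a camera, given by its name, has taken for a name from the list of things; names that differ only in an ending like _2 or _b are one class to them, and where a whole thing is asked for, a point or a joint stands for the part that bears it (a point fixed in the world has none). Each returns a list of dicts, best first, with "confidence" (0 to 1); they miss things now and then, are a little off and sometimes report something else, mostly with a low value. They report only what shows in the picture. A call takes as long as a camera call. They do not tell look-alikes from the thing itself.
- spotter.find_in(camera, target): "location" ([column, row] in pixels, amid what is visible of it).
The state is a dict: "t": time; "q": joint angles; "qvel": joint speeds; "joint_efforts": joint torques, N m; "tcp_pos": TCP position; "orientation": TCP orientation; "contact_force": force on the tool from outside, world axes, zero at the start; "moment": the same for the moment, N m; "finger_gap": finger opening in mm; "grip_force": force on a finger pad.
Only numpy, scipy, OpenCV 4.12 (cv2) and the standard library are available. Lean on these libraries where they do the work, as an engineer would, in place of code of your own. Each camera call takes 0.05 s, during which the arm holds its last target. There are 200 camera calls.

TASK

Lay the power relay upright, flat and square in the pocket of the cam clamping fixture and let go of it. Then swing the fixture's lever by its upright knob until the cam is at its highest lift, with the lever in line with the index rib on the plate (beyond it the lift falls off again), so that the pad presses the relay home against the end stop. The lever springs back if released, so finish while still holding its knob there, ready for someone to tighten the stud nuts; leave the other loose things lying where they are.

Things in the scene. Friction and masses are not known exactly. Their poses are not given: they have to be found in the camera images.
- power_relay: grey power relay, 0.14 kg, box 44 (its x) x 52 (its y) x 30 mm, two threaded studs and a round cap on top, 44 mm high over all. Origin: centre of the underside, z up. Lies loose on the desk; grasp from above across its 44 mm (x), fingertips 9 mm or more above its underside so that they clear the pocket rails. Either way round (half turn about z) fits.
- cam_fixture: aluminium clamping fixture, fixed on the 3 mm cutting mat: base plate 100 (x) x 172 (y) x 8 mm, pocket at its -y part, cam, lever and spring plunger at its +y part. Origin under the plate, z up. At x = -40 to -80 mm a narrow ear 8 mm high sticks out of the plate; on it the index rib, a thin dark raised line that points from the lever pivot to the fixture's -x.
- pocket (a point): centre of the open pocket on its floor, 8 mm above the fixture's origin, same axes. The relay's origin belongs here, its x along this x. 48 mm wide in x between side rails (8 mm above the floor, 10 mm thick, inner edges chamfered); in y from the end stop at -30 mm (18 mm high, chamfered) to the pad at +30 mm (up to 2.5 mm nearer at the start). The clamped relay's origin is at y = -4 mm.
- clamp_pad: rubber pad of the spring plunger, 26 mm wide in x, 6 to 24 mm above the pocket floor; the cam moves it along the fixture's -y, 12 mm at highest lift, and its spring then gives about 4 mm (8 to 9 N) on the relay. Its origin is not on the pad: it is the fixture's origin when the cam is open and shifts to -y with the pad.
- lever_pivot (a point): point on the vertical pivot axis of the cam lever, 32 mm above the fixture's origin; axes as the fixture's.
- lever_knob: upright black knob at the end of the lever, a round post 17 mm in diameter (15 to 16 mm below), reaching from 30 to 78 mm above the fixture's origin. Origin on its axis, 56 mm above the fixture's origin and 85 mm from the lever pivot. The lever arm, a 9 mm round steel bar, lies 33 mm above the fixture's origin. The knob turns freely on its stem (its yaw means nothing).
- cam_lever (a joint): lever angle, rad, growing counter-clockwise from above. 0 = open; 1.5 = highest lift, the lever points to the fixture's -x along the index rib; 2.2 = end of travel, where the pad has drawn back 3 mm. Starts at 0 to 0.2 (pointing to the fixture's +y). A spring pulls it open (0.17 N m/rad, friction 0.07 N m): 4 to 6 N at the knob swing it to 1.5; let go there it returns to about 0.4.
- screwdriver_small: small screwdriver with a blue handle, 128 x 21 mm, lying near the front edge of the desk; to be left alone. Origin: underside centre.
- side_cutters: side cutters with red handles, 111 x 41 x 10 mm, lying behind the work; to be left alone. Origin: underside centre.
- logic_analyser: small black logic analyser box with a white label on top, 56 x 29 x 14 mm, lying behind the fixture; to be left alone. Origin: underside centre.
- usb_stick: red USB stick, 48 x 18 x 8 mm, lying near the front edge of the desk; to be left alone. Origin: underside centre.
There are look-alikes about, which are no part of the job. Of the things like the power_relay, leave any that is pink; of the rest the larger one is meant.

How it is judged:
By the outcome, as a careful person would: the job done as asked, in the order asked, and still so for the second after the job is handed in, while the arm keeps its last pose, push and grip.
It also fails if it takes over 48 s, if anything falls off the work surface, if the arm or the gripper's body presses on something with over 40 N, if the wrist force passes 120 N, or if a joint passes its speed limit or range.

## Working session

There is one attempt and no reset: what is moved stays moved. The work goes in short steps, Python scripts to look and compute and a tool call to move; the robot and the scene stay as the last step left them, time stands still between calls to the robot, and variables do not carry over. Pictures are saved under pics/ and viewed, at most 10 in all, crops included, and the job is handed in when it is done.

Besides the shell and the picture viewer there is one more tool, called after ">>>" as name(argument=value, ...) on one line, values as JSON. apply_moves: Moves the arm, as the interface text tells. Its arguments: {"type":"object","properties":{"plan":{"type":"array","items":{"type":"array"}}},"required":["plan"]}

```bash
mkdir -p pics
cat > h.py <<'E'
import numpy as np, cv2
from rig import status, cams, order, spotter
def snap(c,name=None):
    im=np.ascontiguousarray(cams.read_camera(c)[:,:,::-1])
    if name: cv2.imwrite(f'pics/{name}.png',im)
    return im
def cal(c):
    i=cams.camera_info(c);K=np.array(i['intrinsics']);d=np.array([i['k1'],0,0,0.])
    return K,d,np.array(i['rvec'],float).ravel(),np.array(i['tvec'],float).ravel()
def ray(c,px):
    K,d,r,t=cal(c);R=cv2.Rodrigues(r)[0]
    u=cv2.undistortPoints(np.array([[px]],float),K,d).ravel()
    D=R.T@np.array([u[0],u[1],1]);return -R.T@t,D/np.linalg.norm(D)
def at(c,px,z):
    o,d=ray(c,px);return o+d*(z-o[2])/d[2]
def tri(rs):
    A=sum(np.eye(3)-np.outer(d,d) for o,d in rs);b=sum((np.eye(3)-np.outer(d,d))@o for o,d in rs)
    p=np.linalg.solve(A,b);return p,[np.linalg.norm(np.cross(p-o,d)) for o,d in rs]
def proj(c,P):
    K,d,r,t=cal(c);return cv2.projectPoints(np.array(P,float).reshape(-1,1,3),r,t,K,d)[0].reshape(-1,2)
E
python3 - <<'E'
from h import *
np.set_printoptions(precision=1,suppress=True)
a=snap('scene','s0');b=snap('top','t0')
for c in('scene','top'):
    i=cams.camera_info(c);o,_=ray(c,[320,200]);print(c,o,i['intrinsics'][0],i['k1'],at(c,[320,200],0))
    for n in('power_relay','cam_fixture','lever_knob','clamp_pad'):
        print(n,[(np.round(r['location']),round(r['confidence'],2)) for r in spotter.find_in(c,n)])
print(status.state())
E
```

```text
scene [109.4 605.7 771.6] [372.1   0.  319. ] -0.05057657430171918 [562.1 -13.7   0. ]
power_relay [(array([375., 159.]), 0.64), (array([413., 168.]), 0.5)]
cam_fixture [(array([265., 255.]), 0.88)]
lever_knob [(array([240., 285.]), 0.46), (array([266., 256.]), 0.28)]
clamp_pad []
top [ 408.1    8.4 1274.9] [497.1   0.  311.4] 0.04172741222535022 [542.7 -35.8   0. ]
power_relay [(array([410., 211.]), 0.87), (array([425., 254.]), 0.56), (array([445., 222.]), 0.45)]
cam_fixture [(array([216., 190.]), 0.93)]
lever_knob [(array([288., 261.]), 0.56)]
clamp_pad []
{'t': 0.5, 'q': array([-77.3,  20.6,  86.5,   0. ,  72.9,  -6.6]), 'qvel': array([-0.1, -0.1, -0. , -0. ,  0.1, -0.1]), 'joint_efforts': array([ -0. , -51.5, -27.1,   0.1,   0. ,  -0. ]), 'tcp_pos': array([ 198.3, -566.2,  222.6]), 'orientation': array([-180. ,   -0. ,   19.3]), 'contact_force': array([ 0.5, -1.2, -0.2]), 'moment': array([0., 0., 0.]), 'grip_force': 0.0, 'finger_gap': 87.76776994323578}
```

View pics/s0.png

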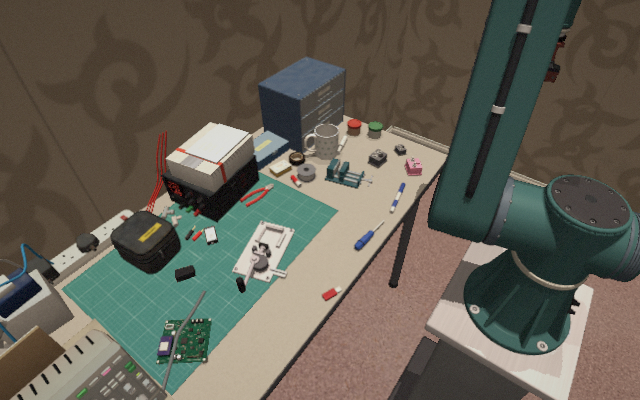

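View pics/t0.png

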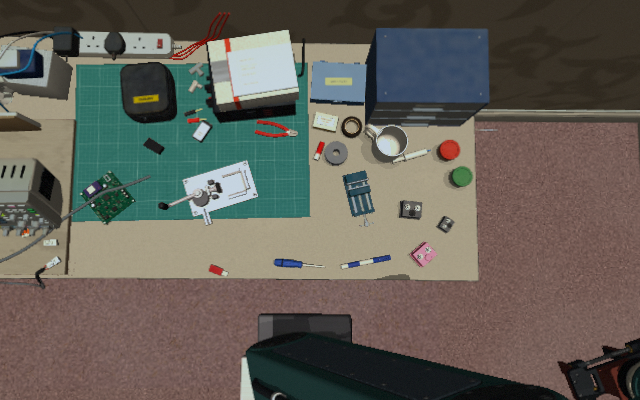

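The scene shows a white fixture at top (220,190), with its pocket to the right, its knob at (163,205) and its ear at (207,218). Relay candidates in top: large grey (410,210), small grey (446,224), pink (424,254). By the description I choose (410,210), and check it in one close crop.

Run:
```python
from h import *
b=cv2.imread('pics/t0.png');a=cv2.imread('pics/s0.png')
f=lambda im,x,y,w,h,W,H:cv2.resize(im[y:y+h,x:x+w],(W,H),interpolation=cv2.INTER_CUBIC)
m=np.vstack([np.hstack([f(b,390,190,80,60,400,300),f(b,150,150,120,90,400,300)]),np.hstack([f(a,350,135,80,60,400,300),f(a,220,210,80,80*3//4,400,300)])])
cv2.imwrite('pics/c0.png',m)
```

```text
(no output)
```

View pics/c0.png

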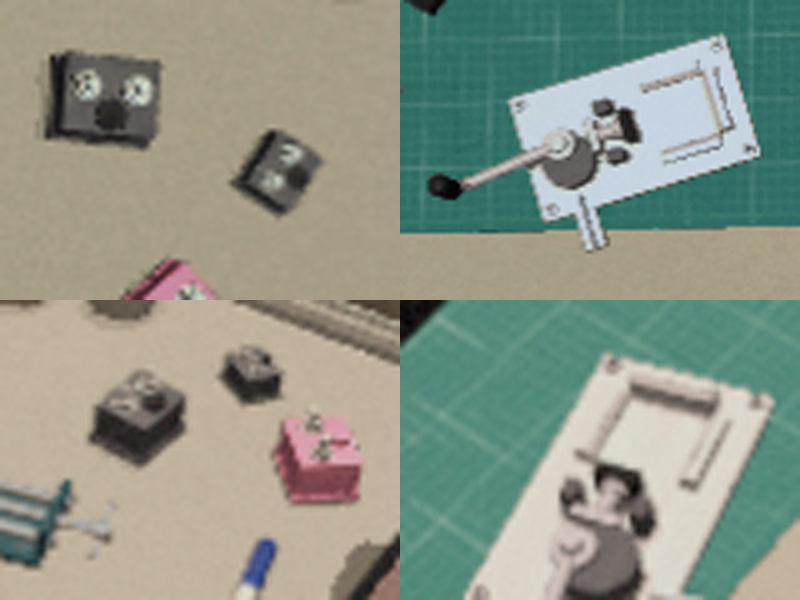

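```bash
cat > fit.py <<'E'
from h import *
from scipy.optimize import minimize
S=8
def box(p,L,W,z0,z1,off=(0,0)):
    x,y,t=p;c,s=np.cos(t),np.sin(t)
    q=[(off[0]+a*L/2,off[1]+b*W/2,z) for a in(-1,1) for b in(-1,1) for z in(z0,z1)]
    return np.array([(x+c*a-s*b,y+s*a+c*b,z) for a,b,z in q])
def render(c,parts,win):
    x,y,w,h=win;m=np.zeros((h*S,w*S),np.uint8)
    for P in parts:
        q=(proj(c,P)-[x,y]+0.5)*S
        cv2.fillConvexPoly(m,cv2.convexHull((q*16).astype(np.int32)),255,shift=4)
    return cv2.resize(m,(w,h),interpolation=cv2.INTER_AREA)/255.
def fit(obs,parts,p0):
    # obs: list of (cam,win,softmask,weight)
    f=lambda p:sum(np.sum(wt*(render(c,parts(p),w)-m)**2) for c,w,m,wt in obs)
    r=minimize(f,p0,method='Nelder-Mead',options=dict(xatol=.02,fatol=.01,initial_simplex=[p0,p0+np.array([8,0,0]),p0+np.array([0,8,0]),p0+np.array([0,0,.15])]))
    return r.x,r.fun
E
python3 - <<'E'
from fit import *
np.set_printoptions(precision=2,suppress=True)
T=cv2.imread('pics/t0.png');A=cv2.imread('pics/s0.png')
# relay
def soft(im,win,thr=None):
    x,y,w,h=win;g=im[y:y+h,x:x+w].max(2).astype(float)
    bg=np.percentile(g,85);fg=np.percentile(g,8);return np.clip((bg*0.93-g)/(bg*0.93-fg)*1.6,0,1)
tw=(393,192,38,36);sw=(362,144,31,30)
mt,ms=soft(T,tw),soft(A,sw)
def fill(m):
    b=(m>.5).astype(np.uint8);c=max(cv2.findContours(b,0,2)[0],key=cv2.contourArea)
    f=cv2.drawContours(np.zeros_like(b),[c],-1,1,-1);e=cv2.erode(f,np.ones((3,3)));d=cv2.dilate(f,np.ones((3,3)))
    return np.where(e>0,1,m*(d>0))
mt,ms=fill(mt),fill(ms)
p0=at('top',[411,210],15);print('relay0',p0)
for L,W in((44,52),(52,44),(44,44)):
    for obs,n in(([('top',tw,mt,1)],'top'),([('scene',sw,ms,1)],'scene'),([('top',tw,mt,1),('scene',sw,ms,1)],'both')):
        b=min((fit(obs,lambda p:[box(p,L,W,0,30)],np.array([p0[0],p0[1],t])) for t in(-.2,0.1)),key=lambda r:r[1])
        print(L,W,n,b[0][:2],np.degrees(b[0][2]),b[1])
# fixture corners
c=np.array([at('top',q,11) for q in([183,179.4],[247.5,160.8],[257.4,196.5],[193,216])]);print(c)
ctr=c.mean(0);d=(c[0]-c[1]+c[3]-c[2]);yaw=np.arctan2(d[1],d[0])-np.pi/2
print('fix',ctr,np.degrees(yaw),np.linalg.norm(c[0]-c[1]),np.linalg.norm(c[1]-c[2]))
x,y,w,h=fw=(165,145,110,90)
im=T[y:y+h,x:x+w].astype(float)
m=np.clip((im[:,:,2]-120)/80,0,1); hsv=cv2.cvtColor(T[y:y+h,x:x+w],cv2.COLOR_BGR2HSV)
R=lambda p:[box(p,100,172,3,11),box(p,40,11,3,11,(-60,p0y))]
# orthophoto of fixture at z=11, 4px/mm
u,v=np.meshgrid(np.arange(-62,62,.25),np.arange(-100,100,.25))
c_,s_=np.cos(yaw),np.sin(yaw)
for cam,I,nm in(('top',T,'ft'),('scene',A,'fs')):
    P=np.stack([ctr[0]+c_*u-s_*v,ctr[1]+s_*u+c_*v,np.full(u.shape,11.)],-1).reshape(-1,3)
    q=proj(cam,P).reshape(*u.shape,2).astype(np.float32)
    o=cv2.remap(I,q[...,0],q[...,1],cv2.INTER_CUBIC)
    o=np.rot90(o,1).copy() if 0 else o
    for k in range(-100,100,20): cv2.putText(o,str(k),(0,int((k+100)*4)+4),0,.4,(0,0,255),1);cv2.line(o,(25,int((k+100)*4)),(33,int((k+100)*4)),(0,0,255),1)
    for k in range(-60,60,20): cv2.putText(o,str(k),(int((k+62)*4),12),0,.4,(0,0,255),1);cv2.line(o,(int((k+62)*4),14),(int((k+62)*4),22),(0,0,255),1)
    cv2.imwrite(f'pics/{nm}.png',o)
o=np.hstack([cv2.resize(cv2.imread(f'pics/{n}.png')[:],(372,600)) for n in('ft','fs')]);cv2.imwrite('pics/f.png',o)
E
```

```text
relay0 [ 518.21 -267.46   15.  ]
44 52 top [ 519.24 -264.42] -5.46688543593646 10.478930159604369
44 52 scene [ 514.79 -262.2 ] 3.055541943721789 41.04687580004564
44 52 both [ 518.7  -264.44] -4.911523411425135 67.75717501272784
52 44 top [ 519.2  -264.61] 6.3566944349771175 81.60287914829973
52 44 scene [ 514.27 -261.23] 16.16372863143746 45.98098435786221
52 44 both [ 518.34 -264.09] 4.988746721585842 143.225589120594
44 44 top [ 519.18 -265.42] -5.567418552422887 35.797657880588496
44 44 scene [ 514.7  -262.09] 0.9018928902513634 27.689702531230456
44 44 both [ 518.32 -264.19] -2.76681187202487 82.80270774347747
[[590.3  314.39  11.  ]
 [640.7  151.8   11.  ]
 [548.68 124.49  11.  ]
 [497.1  285.85  11.  ]]
fix [569.19 219.13  11.  ] 17.472844693080276 170.22552279369205 95.98968357222272
```

View pics/f.png

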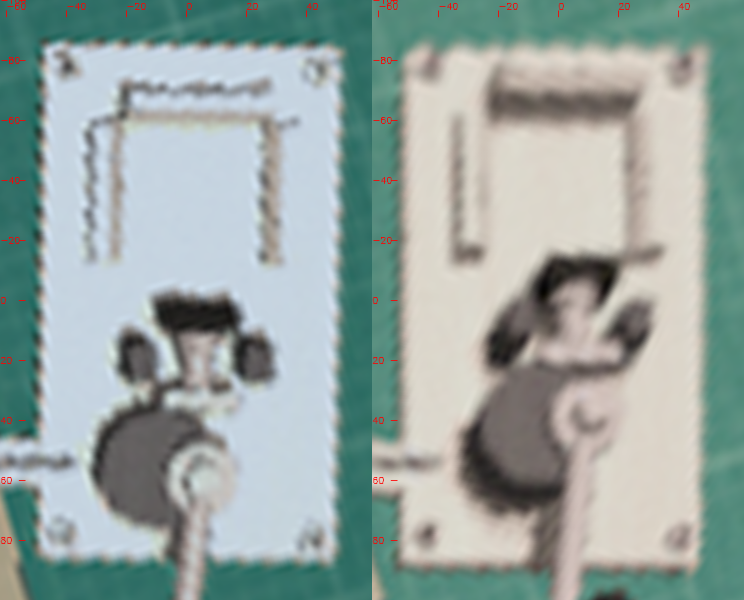

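The crop confirms the large grey relay at top (410,210), with its 44 mm along world x at about -5.5°. The orthophoto shows the plate centred at (569,219), yaw 17.5°. The pocket centre is at fixture (0,-30) and the rib at y≈54. Moving to hover above the relay.

>>> apply_moves(plan=[[8.7,[2,-0.9,0.7],-4],[8.7,[6,-2.7,2],-11],[8.7,[10,-4.5,3.5],-18],[8.7,[14,-6.3,5],-25],[8.7,[18,-8.1,6.5],-32],[8.7,[22,-9.9,8],-39],[8.7,[26,-11.7,9],-46],[8.7,[30,-13.5,10],-53],[8.7,[33.6,-15,11],-60],[8.7,[37,-16.5,12],-65.2]])

```text
t: 1.33
tcp_pos: [476.8, -303.2, 108.7]
orientation: [180.0, 0.0, 84.8]
contact_force: [0.2, -0.4, 0.2]
finger_gap: 87.1
grip_force: 0.0
```

>>> apply_moves(plan=[[8.7,[1.3,1.2,1],0],[8.7,[2.63,2.32,3],0],[8.7,[2.63,2.32,4.2],0],[8.7,[2.63,2.32,4.2],0],[8.7,[2.63,2.32,4.2],0]])

```text
t: 1.75
tcp_pos: [500.6, -280.2, 66.5]
orientation: [-179.9, -0.0, 84.5]
contact_force: [0.1, 0.2, 0.1]
finger_gap: 86.7
grip_force: 0.0
```

Run:
```python
from h import *
T=snap('top','t1');A=snap('scene','s1');s=status.state();p=s['tcp_pos'];print(p,s['orientation'])
for c,I in(('top',T),('scene',A)):
    for z in (0,): 
        for q in proj(c,[p]): cv2.circle(I,tuple(np.round(q*1).astype(int)),0,(0,0,255),-1)
f=lambda im,x,y,w,h:cv2.resize(im[y:y+h,x:x+w],(400,400),interpolation=cv2.INTER_CUBIC)
q=[proj(c,[p])[0].astype(int) for c in('top','scene')]
cv2.imwrite('pics/c1.png',np.hstack([f(T,q[0][0]-40,q[0][1]-40,80,80),f(A,q[1][0]-40,q[1][1]-40,80,80)]))
```

```text
[ 501.147948   -281.37652143   67.66479696] [1.79955485e+02 3.10770792e-02 8.44622411e+01]
```

View pics/c1.png

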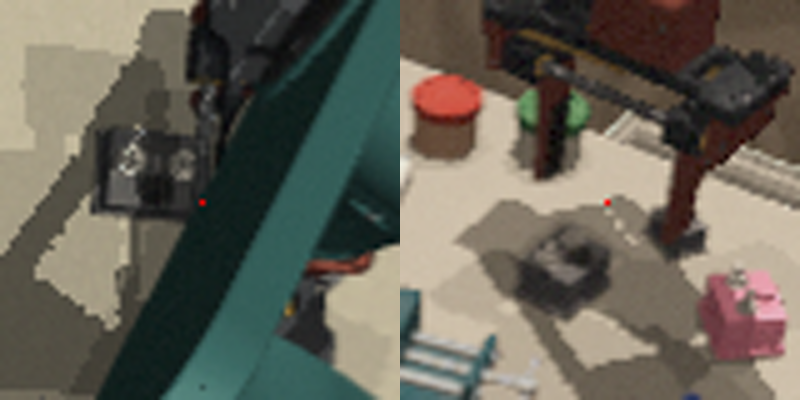

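>>> apply_moves(plan=[[8.7,[0.9,0.8,0],0],[8.7,[1.88,1.57,0],0],[8.7,[1.88,1.57,0],0],[8.7,[1.88,1.57,0.6],0],[8.7,[1.88,1.57,0.8],0],[8.7,[1.88,1.57,0.8],0]])

```text
t: 2.35
tcp_pos: [517.8, -263.0, 58.2]
orientation: [-179.9, -0.0, 84.5]
contact_force: [-0.6, -0.3, 0.0]
finger_gap: 87.1
grip_force: 0.0
```

Run:
```python
from h import *
s=status.state();print(s['tcp_pos'],s['orientation'])
A=snap('scene','s2');s=status.state();p=s['tcp_pos'];print(p,s['orientation'],s['qvel'])
q=proj('scene',[p])[0].astype(int)
cv2.imwrite('pics/c2.png',cv2.resize(A[q[1]-30:q[1]+30,q[0]-40:q[0]+40],(640,480),interpolation=cv2.INTER_CUBIC))
```

```text
[ 517.78443694 -263.04137716   58.17558865] [-1.79921576e+02 -3.88928885e-02  8.45105422e+01]
[ 517.8088747  -263.20388653   58.36103786] [-1.79929965e+02 -3.32966963e-02  8.44975504e+01] [-0.21742575 -0.30639745 -0.27077196  0.04967931  0.0670229   0.00545987]
```

View pics/c2.png

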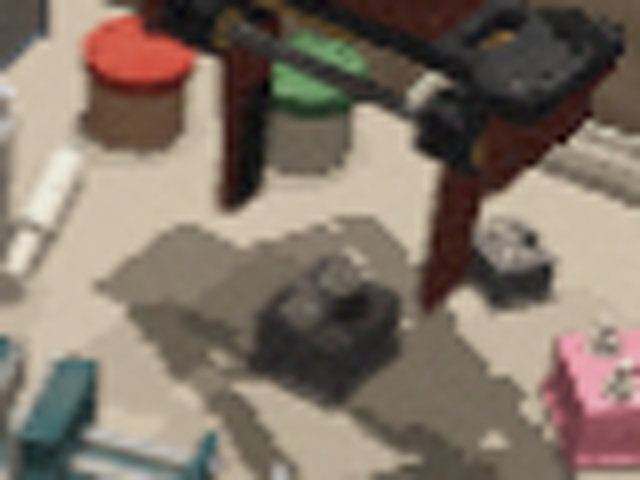

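The fingers (235,205) and (430,305) straddle the relay at (325,330). Descending and closing.

>>> apply_moves(plan=[[8.7,[0,0,1.5],0],[8.7,[0,0,3],0],[8.7,[0,0,4.2],0],[8.7,[0,0,4.6],0],[8.7,[0,0,4.6],0],[6,[0,0,4.6],0],[4,[0,0,4.6],0],[4,[0,0,4.6],0],[4,[0,0,4.6],0],[4,[0,0,4.6],0]])

```text
t: 3.23
tcp_pos: [518.8, -263.6, 13.4]
orientation: [180.0, 0.0, 84.5]
contact_force: [0.2, 0.4, 0.0]
finger_gap: 57.1
grip_force: 0.0
```

>>> apply_moves(plan=[[3.8,[0,0,0],0],[3.8,[0,0,0],0],[3.8,[0,0,0],0],[3.8,[0,0,0],0],[3.8,[0,0,0],0],[3.8,[0,0,0],0],[3.8,[0,0,-0.5],0],[3.8,[0,0,-2],0]])

```text
t: 3.9
tcp_pos: [516.7, -262.3, 31.3]
orientation: [-179.8, -0.1, 84.5]
contact_force: [-0.4, 0.7, -1.6]
finger_gap: 43.3
grip_force: 30.0
```

>>> apply_moves(plan=[[3.8,[0,0,-2],0],[3.8,[0,0,-5],0],[3.8,[2,0.1,-8],0],[3.8,[5.5,0.2,-10],-3],[3.8,[9.5,0.4,-10.5],-7],[3.8,[13.5,0.6,-10.5],-11],[3.8,[17.5,0.7,-10.5],-15],[3.8,[21.5,0.8,-10.5],-19],[3.8,[25.5,0.9,-10.5],-22],[3.8,[29,1.1,-10.5],-23]])

```text
t: 4.73
tcp_pos: [556.4, 26.7, 138.0]
orientation: [-180.0, -0.0, 107.7]
contact_force: [0.0, 0.2, -1.1]
finger_gap: 43.8
grip_force: 30.0
```

Run:
```python
from fit import *
np.set_printoptions(precision=2,suppress=True)
for cam,f,fw in(('top','t0',(165,145,110,90)),('scene','s0',(222,212,86,80))):
    x,y,w,h=fw;I=cv2.imread(f'pics/{f}.png')[y:y+h,x:x+w].astype(float)
    m=np.clip((I[:,:,2]-I[:,:,2].min()-95)/70,0,1)
    p0=np.array([569.2,219.1,np.radians(17.5)])
    # weight: only near plate edges; ignore interior and lever/ear
    r=render(cam,[box(p0,100,172,3,11)],fw)>.5;k=np.ones((9,9),np.uint8)
    band=(cv2.dilate(r.astype(np.uint8),k)-cv2.erode(r.astype(np.uint8),k)).astype(float)
    ex=render(cam,[box(p0,60,26,3,11,(-64,54)),box(p0,60,110,3,40,(0,90))],fw)>0
    band[ex]=0
    print(cam,(lambda b:(b[0][:2],np.degrees(b[0][2]),b[1],band.sum()))(fit([(cam,fw,m,band)],lambda p:[box(p,100,172,3,11)],p0)))
s=status.state();print(s['tcp_pos'],s['orientation'],s['finger_gap'])
```

```text
top (array([570.43, 220.9 ]), np.float64(18.375773794481415), np.float64(49.44895338527567), np.float64(1701.0))
scene (array([569.  , 219.17]), np.float64(18.260084666522943), np.float64(31.217237797079612), np.float64(1461.0))
[556.41  26.68 137.95] [-179.96   -0.04  107.68] 43.83245770419063
```

>>> apply_moves(plan=[[3.8,[3.7,1.8,1],-0.6],[3.8,[7.4,3.6,2],-0.6],[3.8,[11,5.3,3],-0.6],[3.8,[14,6.7,4.5],-0.6],[3.8,[14.87,7.15,6],-0.6],[3.8,[14.87,7.15,7],-0.6],[3.8,[14.87,7.15,7.3],-0.6],[3.8,[14.87,7.15,7.3],-0.6],[3.8,[14.87,7.15,7.3],-0.6]])

```text
t: 5.48
tcp_pos: [580.5, 186.1, 65.2]
orientation: [-180.0, 0.0, 108.0]
contact_force: [0.5, -0.1, -0.9]
finger_gap: 43.4
grip_force: 30.0
```

Run:
```python
from h import *
A=snap('scene','s3');T=snap('top','t3');s=status.state();p=s['tcp_pos'];print(p,s['orientation'])
m=[]
for c,I in(('scene',A),('top',T)):
    q=proj(c,[p])[0].astype(int)
    m.append(cv2.resize(I[q[1]-40:q[1]+45,q[0]-42:q[0]+43],(400,400),interpolation=cv2.INTER_CUBIC)); print(q)
cv2.imwrite('pics/c3.png',np.hstack(m))
```

```text
[581.272764   186.27605092  65.86582753] [1.79936095e+02 1.01922827e-02 1.07996414e+02]
[266 223]
[230 180]
```

View pics/c3.png

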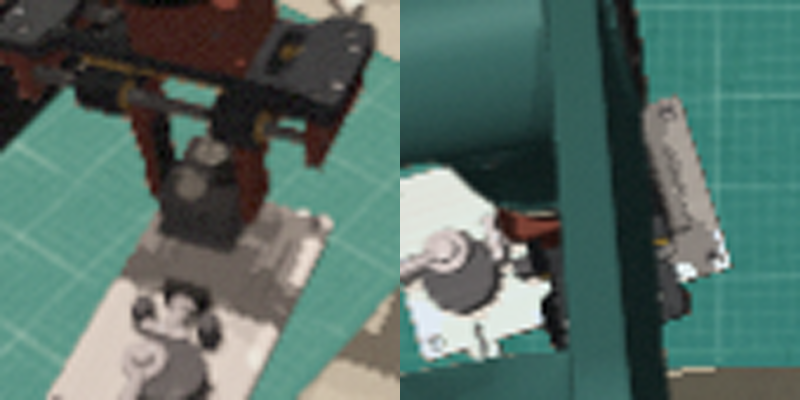

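Run:
```python
from h import *
np.set_printoptions(precision=2,suppress=True)
p=np.array([581.3,186.3]);t=np.radians(18);u=np.array([np.cos(t),np.sin(t)]);v=np.array([-u[1],u[0]])
for px in([258.6,231.4],[273.9,235.7]):
    w=at('scene',px,53)[:2]-p;print('corner u,v rel TCP',w@u,w@v)
s=status.state();print(s['tcp_pos'],s['orientation'])
f=np.array([569.8,220.]);t=np.radians(18.2);u=np.array([np.cos(t),np.sin(t)]);v=np.array([-u[1],u[0]])
w=s['tcp_pos'][:2]-f;print('TCP in fixture',w@u,w@v)
```

```text
corner u,v rel TCP 15.817975310427688 19.491702465273065
corner u,v rel TCP -26.316100460431432 20.3274848262087
[581.27 186.28  65.87] [179.94   0.01 108.  ]
TCP in fixture 0.3656382692410725 -35.62015390498521
```

>>> apply_moves(plan=[[3.8,[0.4,-0.04,0.6],-0.2],[3.8,[0.4,-0.04,1.3],-0.2],[3.8,[0.4,-0.04,1.3],-0.2],[3.8,[0.4,-0.04,1.3],-0.2]])

```text
t: 5.92
tcp_pos: [578.5, 190.9, 51.4]
orientation: [-179.9, -0.0, 108.3]
contact_force: [-1.0, -0.3, -1.0]
finger_gap: 43.6
grip_force: 30.0
```

Run:
```python
from fit import *
A=snap('scene','s4');s=status.state();p=s['tcp_pos'];print(p,s['orientation'])
t=np.radians(s['orientation'][2]-90);zb=p[2]-12.8
x0,y0,w,h=238,196,60,45;k=800/60
o=cv2.resize(A[y0:y0+h,x0:x0+w],(800,600),interpolation=cv2.INTER_CUBIC)
def line(P,col):
    q=((proj('scene',P)-[x0,y0]+.5)*k).astype(int);cv2.polylines(o,[q],False,col,1)
B=box((p[0],p[1],t),44,52,zb,zb+30) # order a,b,z
line(B[[2,6,4]],(0,0,255));line(B[[3,7,5,1,3]],(0,0,255));line(B[[2,3]],(0,0,255));line(B[[6,7]],(0,0,255))
f=(569.8,220.,np.radians(18.2))
F=box(f,100,172,11,11)[::2];line(F[[0,1,3,2,0]],(255,0,0))
P=box(f,48,60,11,11,(0,-30))[::2];line(P[[0,1,3,2,0]],(0,255,0))
cv2.imwrite('pics/c4.png',o)
```

```text
[578.78520623 191.04692373  51.6606301 ] [-1.79962679e+02 -7.60888109e-03  1.08294711e+02]
```

View pics/c4.png

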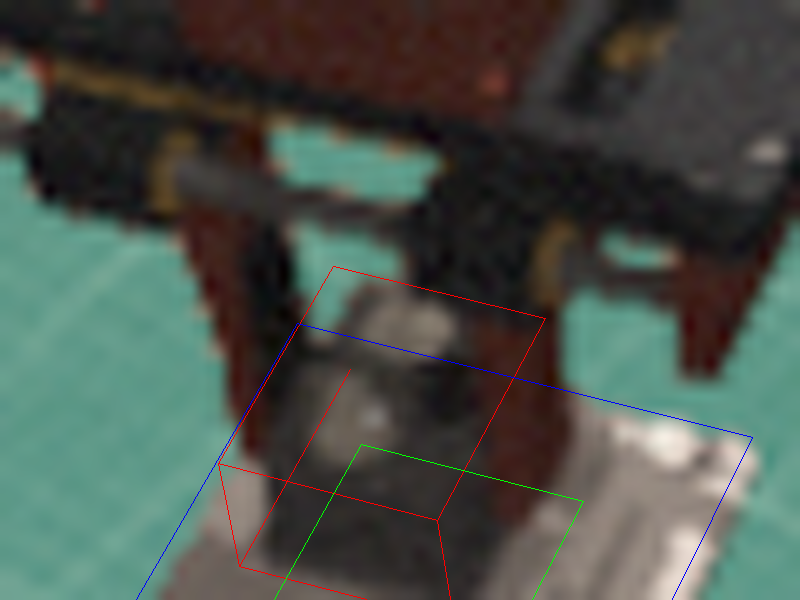

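Run:
```python
from fit import *
np.set_printoptions(precision=0,suppress=True)
A=cv2.imread('pics/s4.png')
p=np.array([578.79,191.05,51.66]);t=np.radians(18.3);u=np.array([np.cos(t),np.sin(t),0]);v=np.array([-u[1],u[0],0]);z=np.array([0,0,1.])
x0,y0,k=238,196,800/60
for n,P in dict(Ltip_out=35.5*u+10*v,Ltip_in=22*u+10*v,Rtip_in=-22*u+10*v,Rtip_out=-35.5*u+10*v,Rtip_outback=-35.5*u-10*v,Lup=35.5*u+10*v+50*z).items(): print(n,(proj('scene',[p+P])[0]-[x0,y0]+.5)*k)
S=10
o=cv2.resize(A[220:260,245:295],(800,640),interpolation=cv2.INTER_LANCZOS4)[:600]
o=np.clip(255*(o/255.)**.5,0,255).astype(np.uint8)
for n,P in dict(a=35.5*u+10*v,c=-22*u+10*v,d=-35.5*u+10*v,e=-35.5*u-10*v).items():
    q=((proj('scene',[p+P])[0]-[245,220]+.5)*16).astype(int);cv2.circle(o,tuple(q),4,(0,255,255),1)
cv2.imwrite('pics/c5.png',o)
```

```text
Ltip_out [201. 444.]
Ltip_in [266. 461.]
Rtip_in [480. 516.]
Rtip_out [547. 533.]
Rtip_outback [587. 455.]
Lup [166. 267.]
```

View pics/c5.png

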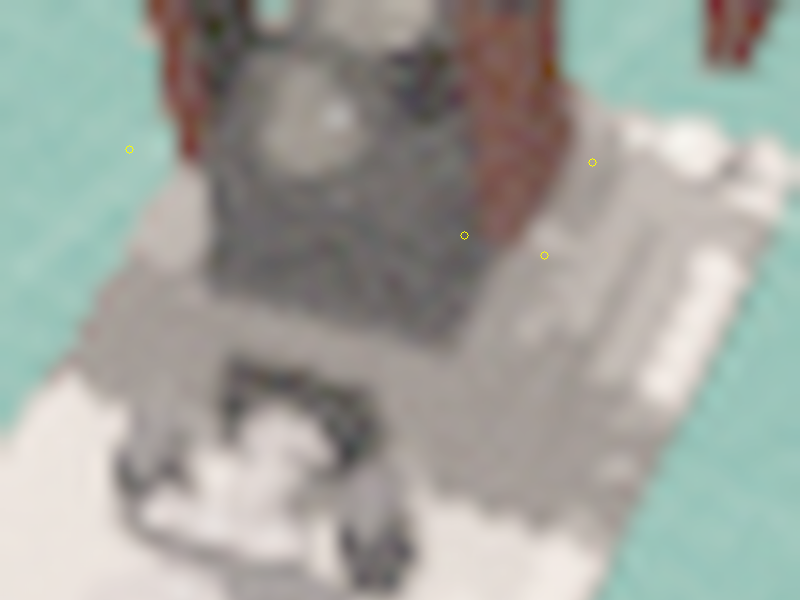

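Shadow-free crop: the relay's front bottom edge runs (210,292)–(455,350), with fingers either side at about (190,160) and (500,245). The relay is about 1 mm to the fixture's -x, which I correct. Then I descend watching force.

>>> apply_moves(plan=[[3.8,[0.03,0.1,0.4],0],[3.8,[0.03,0.1,1.0],0],[3.8,[0.03,0.1,1.5],0],[3.8,[0.03,0.1,1.8],0],[3.8,[0.03,0.1,2.0],0],[3.8,[0.03,0.1,2.0],0],[3.8,[0.03,0.1,2.0],0]])

```text
t: 6.55
tcp_pos: [579.8, 191.8, 31.8]
orientation: [-180.0, -0.0, 108.3]
contact_force: [0.2, 0.2, -1.3]
finger_gap: 44.0
grip_force: 30.0
```

>>> apply_moves(plan=[[3.8,[0,0,0.2],0],[3.8,[0,0,0.35],0],[3.8,[0,0,0.5],0],[3.8,[0,0,0.6],0],[3.8,[0,0,0.6],0]])

```text
t: 6.97
tcp_pos: [579.7, 191.8, 25.8]
orientation: [-180.0, -0.0, 108.3]
contact_force: [0.5, 1.0, -1.1]
finger_gap: 44.1
grip_force: 30.0
```

>>> apply_moves(plan=[[3.8,[0,0,0.1],0],[3.8,[0,0,0.2],0],[3.8,[0,0,0.25],0],[3.8,[0,0,0.25],0]])

```text
t: 7.3
tcp_pos: [580.0, 191.8, 24.1]
orientation: [180.0, -0.0, 108.3]
contact_force: [-1.7, 0.2, 4.4]
finger_gap: 43.6
grip_force: 30.0
```

>>> apply_moves(plan=[[5.0,[0,0,0],0],[5.6,[0,0,0],0],[6.2,[0,0,0],0],[6.2,[0,0,0],0],[6.2,[0,0,-1],0],[6.2,[0,0,-4],0],[6.2,[0,0,-7.5],0],[6.2,[0,0,-11],0],[6.2,[-4,0,-12],0],[6.2,[-8,0,-12],0]])

```text
t: 8.13
tcp_pos: [607.8, 117.1, 148.6]
orientation: [179.5, 0.1, 108.5]
contact_force: [1.1, -1.1, 0.1]
finger_gap: 61.7
grip_force: 0.0
```

Run:
```python
from fit import *
np.set_printoptions(precision=1,suppress=True)
s=status.state();print(s['tcp_pos'],s['orientation'],s['finger_gap'])
A=snap('scene','s6');T=snap('top','t6')
print([(r['location'],r['confidence']) for r in spotter.find_in('scene','lever_knob')])
ctr=(570.6,220.3);yaw=np.radians(18.3);u,v=np.meshgrid(np.arange(-62,62,.25),np.arange(-100,100,.25));c_,s_=np.cos(yaw),np.sin(yaw)
o=[]
for cam,I,zz in(('scene',A,11.),('top',T,11.)):
    P=np.stack([ctr[0]+c_*u-s_*v,ctr[1]+s_*u+c_*v,np.full(u.shape,zz)],-1).reshape(-1,3)
    q=proj(cam,P).reshape(*u.shape,2).astype(np.float32);r=cv2.resize(cv2.remap(I,q[...,0],q[...,1],cv2.INTER_CUBIC),(372,600))
    o.append(np.clip(255*(r/255.)**.6,0,255).astype(np.uint8))
cv2.imwrite('pics/c6.png',np.hstack(o))
```

```text
[607.8 117.1 148.6] [179.5   0.1 108.5] 61.70037680171272
[([241.3, 283.9], 0.42)]
```

View pics/c6.png

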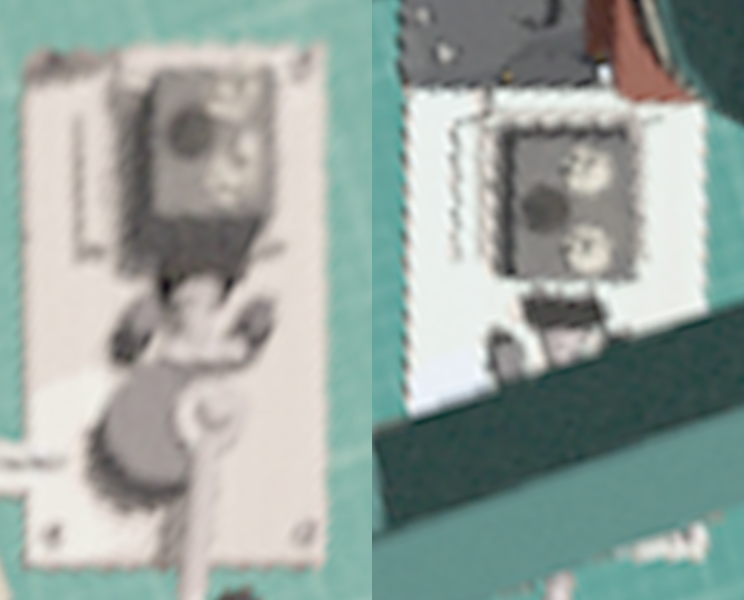

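Relay seats between the rails, square, with the pad just behind it (top ortho: stop at row 115, pad at row 295). Now the knob, measured numerically.

Run:
```python
from h import *
np.set_printoptions(precision=1,suppress=True)
f=np.array([570.6,220.3]);t=np.radians(18.3);u=np.array([np.cos(t),np.sin(t)]);v=np.array([-u[1],u[0]])
piv=f+54*v;print('pivot',piv)
T=cv2.imread('pics/t0.png');A=cv2.imread('pics/s6.png')
def dark(I,x,y,w,h):
    m=(I[y:y+h,x:x+w].max(2)<60).astype(np.uint8);n,l,st,c=cv2.connectedComponentsWithStats(m);i=1+np.argmax(st[1:,4])
    return c[i]+[x,y],st[i]+[x,y,0,0,0]
a,sa=dark(T,152,196,22,20);b,sb=dark(A,230,270,22,28);print(a,sa,b,sb)
p,e=tri([ray('top',a),ray('scene',b)]);print('tri',p,e)
for P in (at('top',a,70)[:2],at('scene',b,59)[:2],p[:2]):
    d=P-piv;print(P,'r',np.hypot(*d),'lever',np.arctan2(-(d@u),d@v))
for th in(0,.1,.2): 
    k=piv+85*(-np.sin(th)*u+np.cos(th)*v);print(th,k,proj('top',[[*k,81],[*k,45]]).ravel(),proj('scene',[[*k,81],[*k,33]]).ravel())
```

```text
pivot [553.6 271.6]
[163.1 205.8] [159 202  10   8  57] [240.4 284.6] [236 278   9  15  93]
tri [517.6 349.   54.8] [np.float64(0.8365144726303342), np.float64(0.8365144726303866)]
[516.9 345.3] r 82.36591447521992 lever 0.14261288176738532
[514.5 350.1] r 87.74285116755686 lever 0.14318270175625247
[517.6 349. ] r 85.39942404910529 lever 0.11589549437155067
0 [527.  352.3] [159.  201.1 163.2 202.6] [234.  276.9 237.5 288.6]
0.1 [519.  349.2] [160.2 204.5 164.3 205.8] [237.6 277.7 241.  289.5]
0.2 [511.5 345.4] [161.7 207.6 165.8 208.9] [241.4 278.3 244.6 290.1]
```

>>> apply_moves(plan=[[5,[3.5,-0.2,0],0],[5,[7.5,-0.4,0],0],[5,[11.5,-0.6,0],0],[5,[15.5,-0.85,0],0],[5,[19.5,-1.05,0.5],0],[5,[23,-1.25,1.5],0],[5,[24.8,-1.35,3],0],[5,[24.8,-1.35,3.8],0],[5,[24.8,-1.35,3.8],0],[5,[24.8,-1.35,3.8],0]])

```text
t: 9.12
tcp_pos: [513.5, 346.7, 105.0]
orientation: [-179.9, 0.0, 108.3]
contact_force: [0.3, 0.4, 1.0]
finger_gap: 50.1
grip_force: 0.0
```

Run:
```python
from h import *
s=status.state();print(s['tcp_pos'],s['orientation'],s['finger_gap'])
d=np.array([516.8,348])-s['tcp_pos'][:2];y=np.radians(s['orientation'][2]);print(d, d@[np.cos(y),np.sin(y)],d@[np.sin(y),-np.cos(y)])
```

```text
[513.46505408 346.6591374  104.95821327] [-1.79888184e+02  2.92411237e-02  1.08341054e+02] 50.098277322345645
[3.33494592 1.3408626 ] 0.22333080836529737 3.587464304329188
```

>>> apply_moves(plan=[[5,[0,0.35,1],0],[5,[0,0.35,2.5],0],[5,[0,0.35,4],0],[5,[0,0.35,5.2],0],[5,[0,0.35,5.5],0],[3.5,[0,0.35,5.5],0],[2,[0,0.35,5.5],0],[1.3,[0,0.35,5.5],0],[1.3,[0,0.35,5.5],0],[1.3,[0,0.35,5.5],0]])

```text
t: 9.95
tcp_pos: [518.2, 348.4, 51.2]
orientation: [179.9, -0.0, 108.3]
contact_force: [-0.8, -0.6, -0.1]
finger_gap: 19.8
grip_force: 0.0
```

>>> apply_moves(plan=[[1.3,[0,0,0],0],[1.3,[0,0,0],0],[1.3,[0,0,0],0],[1.3,[0,0,0],0]])

```text
t: 10.28
tcp_pos: [518.0, 348.5, 51.0]
orientation: [179.9, -0.0, 108.3]
contact_force: [-0.0, -0.1, 4.3]
finger_gap: 16.0
grip_force: 30.0
```

>>> apply_moves(plan=[[1.3,[-0.1,-0.66,0],-4.5],[1.3,[-0.26,-1.31,0],-9],[1.3,[-0.46,-1.94,0],-13.5],[1.3,[-0.71,-2.56,0],-18],[1.3,[-1.01,-3.16,0],-22.5],[1.3,[-1.36,-3.73,0],-27],[1.3,[-1.75,-4.27,0],-31.5],[1.3,[-2.18,-4.78,0],-36],[1.3,[-2.65,-5.25,0],-40.5],[1.3,[-3.16,-5.69,0],-45]])

```text
t: 11.12
tcp_pos: [474.4, 301.1, 51.0]
orientation: [179.8, 0.1, 153.5]
contact_force: [1.3, 2.0, 3.1]
finger_gap: 16.1
grip_force: 30.0
```

```bash
cat > lev.py <<'E'
from h import *
s=status.state();f=np.array([570.6,220.3]);t=np.radians(18.3);u=np.array([np.cos(t),np.sin(t)]);v=np.array([-u[1],u[0]]);piv=f+54*v
d=s['tcp_pos'][:2]-piv;F=s['contact_force'][:2];print(s['tcp_pos'],s['orientation'][2],'r',np.hypot(*d),'th',np.arctan2(-d@u,d@v),'F u,v',F@u,F@v,s['contact_force'][2],s['finger_gap'],s['grip_force'])
for th in(1.5,):
    k=piv+85*(-np.sin(th)*u+np.cos(th)*v)-s['tcp_pos'][:2];y=np.radians(s['orientation'][2]);print('to go tx,ty',k@[np.cos(y),np.sin(y)],k@[np.sin(y),-np.cos(y)])
E
python3 lev.py
```

```text
[474.43141753 301.13929082  51.02173818] 153.51443082084364 r 84.55235828507045 th 0.8941204732091832 F u,v 1.8730332747857867 1.4747551018930916 3.0819643581131286 16.07884590267453 30.00133316789288
to go tx,ty -19.67374589674419 -46.60124846987815
```

>>> apply_moves(plan=[[1.3,[-0.09,-0.63,0],-4.3],[1.3,[-0.23,-1.25,0],-8.6],[1.3,[-0.42,-1.86,0],-12.9],[1.3,[-0.65,-2.46,0],-17.2],[1.3,[-0.93,-3.03,0],-21.5],[1.3,[-1.25,-3.58,0],-25.8],[1.3,[-1.61,-4.11,0],-30.1],[1.3,[-2.0,-4.61,0],-34.4],[1.3,[-2.0,-4.61,0],-34.4],[1.3,[-2.0,-4.61,0],-34.4]])

```text
t: 11.95
tcp_pos: [472.3, 250.8, 51.0]
orientation: [179.9, 0.2, -172.5]
contact_force: [2.7, 2.3, 1.6]
finger_gap: 16.3
grip_force: 30.0
```

```bash
cat > rib.py <<'E'
from fit import *
np.set_printoptions(precision=1,suppress=True)
# ear/rib in fixture coords from the first pictures: rows of darkest line and ear edges at several u
f=np.array([570.6,220.3]);t=np.radians(18.3);c_,s_=np.cos(t),np.sin(t)
for cam,n,off in(('top','t0',(0,0)),('scene','s0',(0,0))):
    I=cv2.imread(f'pics/{n}.png').max(2).astype(np.float32)
    V=np.arange(40,68,.25)
    for U in(-76,-72,-68,-64,-60,-56,-52):
        P=np.stack([f[0]+c_*U-s_*V,f[1]+s_*U+c_*V,np.full(V.shape,11.5)],-1);q=proj(cam,P).astype(np.float32)
        g=cv2.remap(I,q[:,0].reshape(1,-1),q[:,1].reshape(1,-1),cv2.INTER_LINEAR)[0]
        w=g>200;e=V[w];
        if len(e):
            m=(V>e[0]+1.5)&(V<e[-1]-1.5);wt=np.clip(225-g,0,None)*m
            print(cam,U,'ear',e[0],e[-1],'rib',(wt@V)/max(wt.sum(),1e-6),wt.sum())
    # plate edges along v at two u
    V=np.arange(-95,95,.25)
    for U in(-44,44):
        P=np.stack([f[0]+c_*U-s_*V,f[1]+s_*U+c_*V,np.full(V.shape,11.)],-1);q=proj(cam,P).astype(np.float32)
        g=cv2.remap(I,q[:,0].reshape(1,-1),q[:,1].reshape(1,-1),cv2.INTER_LINEAR)[0];w=V[g>190];print('  plate v',U,w[0],w[-1])
    for Vv in(-80,-45,15,35):
        U=np.arange(-60,60,.25);P=np.stack([f[0]+c_*U-s_*Vv,f[1]+s_*U+c_*Vv,np.full(U.shape,11.)],-1);q=proj(cam,P).astype(np.float32)
        g=cv2.remap(I,q[:,0].reshape(1,-1),q[:,1].reshape(1,-1),cv2.INTER_LINEAR)[0];w=U[g>190];print('  plate u at v',Vv,w[0],w[-1])
E
python3 lev.py; python3 rib.py
```

```text
[472.33299612 250.83944266  51.0000385 ] -172.4688118136816 r 83.91221093579257 th 1.501023739714124 F u,v 3.312342363617985 1.3692056389266296 1.627777776764346 16.254123314818905 30.00038414611481
to go tx,ty 1.090417266871426 -0.04183823766095208
top -76 ear 48.25 60.0 rib 53.77368074609873 2052.5518
top -72 ear 47.75 59.25 rib 54.11662094718958 1655.3906
top -68 ear 48.25 60.25 rib 53.85242282841816 1809.0459
top -64 ear 48.0 59.0 rib 54.36698402205518 1360.5791
top -60 ear 48.25 60.25 rib 53.88879418034436 1912.1621
top -56 ear 48.25 59.25 rib 54.35189237890266 1427.498
top -52 ear 48.5 60.25 rib 53.902987113371054 1948.1797
  plate v -44 -73.5 85.0
  plate v 44 -84.25 73.75
  plate u at v -80 -49.0 46.75
  plate u at v -45 -48.75 47.75
  plate u at v 15 -48.5 47.75
  plate u at v 35 -49.25 48.25
scene -76 ear 59.0 62.25 rib 0.0 0.0
scene -72 ear 49.75 62.25 rib 55.32305855909685 1454.627
scene -68 ear 58.5 62.25 rib 60.36 12.890625
scene -64 ear 49.75 62.25 rib 55.08748670466632 1360.6895
scene -60 ear 50.5 62.0 rib 55.42799468311022 1552.0264
scene -56 ear 58.5 62.25 rib 60.37194466827827 29.085938
scene -52 ear 47.5 63.0 rib 54.585211302313674 1922.0
  plate v -44 -72.75 86.25
  plate v 44 -83.0 85.5
  plate u at v -80 -52.25 33.75
  plate u at v -45 -52.75 44.75
  plate u at v 15 -52.0 45.75
  plate u at v 35 -51.75 45.75
```

>>> apply_moves(plan=[[1.3,[-0.04,-0.25,0],-1.7],[1.3,[-0.08,-0.49,0],-3.4],[1.3,[-0.08,-0.49,0],-3.4],[1.3,[-0.08,-0.49,0],-3.4],[1.3,[-0.08,-0.49,0],-3.4]])

```text
t: 12.37
tcp_pos: [473.7, 246.4, 51.0]
orientation: [180.0, 0.2, -169.0]
contact_force: [4.0, 3.9, 2.4]
finger_gap: 16.6
grip_force: 30.0
```

```bash
python3 lev.py
python3 - <<'E'
from h import *
A=snap('scene','s7');T=snap('top','t7')
for n,z in(('power_relay',25),('lever_knob',59)):
    for c in('scene','top'):
        for r in spotter.find_in(c,n)[:3]:
            w=at(c,r['location'],z)[:2]-[570.6,220.3];t=np.radians(18.3);u=np.array([np.cos(t),np.sin(t)]);v=np.array([-u[1],u[0]])
            print(n,c,np.round(r['location']),round(r['confidence'],2),'u,v',w@u,w@v)
# dark relay extent along v on scene at u=0 : before / after
f=np.array([570.6,220.3]);t=np.radians(18.3);c_,s_=np.cos(t),np.sin(t);V=np.arange(-70,30,2.5)
for nm in('s6','s7'):
    I=cv2.imread(f'pics/{nm}.png').max(2).astype(np.float32)
    for U in(-18,):
        P=np.stack([f[0]+c_*U-s_*V,f[1]+s_*U+c_*V,np.full(V.shape,41.)],-1);q=proj('scene',P).astype(np.float32)
        print(nm,U,cv2.remap(I,q[:,0].reshape(1,-1),q[:,1].reshape(1,-1),cv2.INTER_LINEAR)[0].astype(int))
E
```

```text
[473.66558196 246.41927183  50.96780467] -169.03071344027495 r 83.83984807063206 th 1.5560655893897986 F u,v 4.975212938952293 2.447569802577937 2.445709547223017 16.588621117025035 30.00057861499954
to go tx,ty 1.558120011475282 4.616608977040239
power_relay scene [398. 150.] 0.67 u,v -263.0544992404575 -494.0205379172964
power_relay scene [411. 169.] 0.56 u,v -317.15881874708543 -411.6889672919249
power_relay top [426. 252.] 0.71 u,v -313.7043174954516 -446.6203831324792
power_relay top [233. 186.] 0.65 u,v -7.759392873016274 -34.61888044924543
power_relay top [445. 224.] 0.49 u,v -263.4872548161305 -514.310732058104
lever_knob top [218. 187.] 0.23 u,v -5.806798633979877 -1.8346084673437704
s6 -18 [147 147 148 160 181 199 164 113 106 107 109 107  97  81  67  64  71  86
 106 110 117 118 115 114 104  85  53  46  46  44  43  41  40  31  18  27
  56  68  86 101]
s7 -18 [74 37 25 15 10 17 20 18 13 18 19 14 11 19 21 30 26 26 27 28 26 23 34 55
 71 84 91 96 94 92 97 96 94 90 79 68 67 69 67 61]
```

>>> apply_moves(plan=[[1.3,[-0.1,0.01,0],0],[1.3,[-0.1,0.01,0],0],[1.3,[-0.1,0.01,0],0]])

```text
t: 12.92
tcp_pos: [473.7, 246.4, 50.9]
orientation: [180.0, 0.1, -169.0]
contact_force: [1.9, 2.8, 5.4]
finger_gap: 16.4
grip_force: 30.0
```

```bash
python3 lev.py
python3 - <<'E'
from h import *
T=snap('top','t8')
f=np.array([570.6,220.3]);t=np.radians(18.3);c_,s_=np.cos(t),np.sin(t);V=np.arange(-72,16,2.)
print(V.astype(int).tolist())
for U in(-14,0,16):
  for nm in('t6','t8'):
    I=cv2.imread(f'pics/{nm}.png').max(2).astype(np.float32)
    P=np.stack([f[0]+c_*U-s_*V,f[1]+s_*U+c_*V,np.full(V.shape,41.)],-1);q=proj('top',P).astype(np.float32)
    print(nm,U,cv2.remap(I,q[:,0].reshape(1,-1),q[:,1].reshape(1,-1),cv2.INTER_LINEAR)[0].astype(int).tolist())
E
```

```text
[473.68050636 246.36850214  50.89465742] -169.00049237593683 r 83.84085720810768 th 1.5566966486328488 F u,v 2.685292022753607 2.0218123019467873 5.413863863991791 16.385232093843513 30.00088508357294
to go tx,ty 1.5606480723230949 4.67011474951555
[-72, -70, -68, -66, -64, -62, -60, -58, -56, -54, -52, -50, -48, -46, -44, -42, -40, -38, -36, -34, -32, -30, -28, -26, -24, -22, -20, -18, -16, -14, -12, -10, -8, -6, -4, -2, 0, 2, 4, 6, 8, 10, 12, 14]
t6 -14 [142, 218, 224, 202, 186, 146, 90, 41, 64, 79, 85, 86, 86, 87, 89, 86, 72, 56, 43, 37, 40, 44, 45, 63, 85, 88, 88, 91, 93, 92, 89, 116, 144, 118, 58, 35, 38, 47, 71, 138, 198, 223, 225, 227]
t8 -14 [200, 230, 234, 214, 184, 127, 80, 87, 96, 98, 98, 100, 102, 105, 99, 84, 54, 46, 40, 41, 43, 43, 70, 92, 98, 102, 105, 107, 107, 103, 67, 48, 46, 44, 47, 93, 171, 221, 234, 239, 210, 164, 122, 164]
t6 0 [123, 221, 228, 200, 181, 156, 85, 48, 62, 93, 122, 98, 127, 142, 156, 186, 149, 109, 86, 89, 88, 86, 98, 121, 123, 140, 145, 174, 171, 129, 110, 132, 212, 167, 96, 37, 33, 36, 38, 85, 167, 180, 155, 113]
t8 0 [172, 230, 237, 211, 170, 120, 68, 82, 111, 139, 200, 193, 204, 204, 187, 140, 116, 105, 100, 104, 102, 109, 126, 159, 174, 197, 205, 212, 162, 120, 84, 49, 37, 39, 43, 83, 188, 204, 198, 192, 191, 192, 157, 178]
t6 16 [117, 135, 187, 200, 166, 118, 77, 49, 59, 79, 85, 86, 88, 90, 89, 90, 89, 88, 87, 87, 90, 93, 94, 95, 94, 94, 92, 89, 86, 85, 93, 127, 202, 225, 229, 230, 230, 229, 198, 142, 70, 37, 31, 31]
t8 16 [182, 228, 236, 216, 176, 113, 65, 71, 95, 100, 103, 102, 102, 102, 103, 103, 102, 101, 102, 105, 107, 109, 110, 111, 111, 108, 103, 100, 98, 105, 151, 220, 232, 237, 238, 239, 239, 239, 213, 167, 97, 76, 91, 103]
```

```bash
python3 -c "
from rig import order;print(order.sign_off())"
```

```text
the job is handed in; nothing more can be done
None
```

The relay is in the pocket and clamped against the end stop, and the gripper is holding the knob with the lever in line with the index rib by measurement, to within about a degree. I handed the job in at about 13 s; sign-off returned no verdict.

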